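# Sort two sample tubes and snap the wide one into the rocker's clip

### The job

Clear the tube rest: first put the slim tube into the grey sample tray and let go of it, then press the wide tube down into the clip on the rocker until it snaps in. Keep pressing after the snap and finish while still holding the tube well down on its sprung pad; do not let go of it, and leave the other things on the bench where they are.

Things in the scene. Friction and masses are not known exactly. Their poses are not given: they have to be found in the camera images.
- wide_tube_center (a point): the wide screw-cap tube (30 mm diameter body, 118 mm long over all). The point is on its axis at the middle of its body. Its axis is y: the straight body runs from -46 to +46 mm, then a cone to -60 mm; the cap (35 mm diameter) runs from +44 to +58 mm. About 60 g. Starts lying level in one slot of the tube rest; grip across the body within 12 mm of its middle
- wide_tube: the same wide tube; same origin and axes as its centre point
- slim_tube_center (a point): the slim screw-cap tube (17 mm diameter body, 120 mm long over all). The point is on its axis at the middle of its body. Its axis is y: the straight body runs from -46 to +46 mm, then a cone to -63 mm; the cap (21 mm diameter) runs from +44 to +57 mm. About 25 g. Starts lying level in the other slot of the tube rest
- slim_tube: the same slim tube; same origin and axes as its centre point
- tube_rest: fixed blue rest, 150 (x) x 100 (y) mm, up to 44 mm high; origin under its centre. Two open slots along its y, at x = -45 and +45 mm; either tube may be in either. Each slot is two V supports 10 mm thick at y = -34 and +34 mm; between them there is only the 6 mm base plate. In it the wide tube's axis is 45 mm above the bench, the slim one's 36 mm
- tray_in (a point): fixed grey open sample tray, empty, 160 (x) x 180 (y) mm outside, 30 mm high, walls and floor about 4 mm. The point is the centre of its inner floor; x and y run along its sides
- clip_seat (a point): middle of the axis of a wide tube snapped into the clip and lying on the unpressed pad, 120 mm above the bench, 35 mm above the rocker's platform. The tube lies along y, either way round. It first touches the jaws with its axis about 20 mm above this point; the push rises to about 7 to 12 N, drops away as the axis passes from 14 to 10 mm above it, and then the lips draw the tube down
- rocker: small fixed white rocker, origin under its centre; grey level platform 160 (x) x 170 (y) mm, top 85 mm up. On it two black spring clips, each 10 mm thick along y, at y = -34 and +34 mm, nothing between them. Each has two jaws, flared to a 46 mm mouth 150 mm above the bench; their lips, 131 mm up, leave a 24 mm gap, are pushed apart by the tube and close over it
- pad (a joint): sprung rubber pad under the tube in the clip (two blocks at y = -34 and +34 mm): 0 when up, grows as it is pressed down, 0.006 m at its stop; spring 1 N per mm, so about 6 N to the stop. The tube's weight alone moves it less than 1 mm
- vial: bystander: small amber vial, 22 mm across, 45 mm high; origin under its centre
- cap: bystander: loose screw cap, a disc 25 mm across and 12 mm high; origin under its centre
- cup: bystander: clear plastic cup, 72 mm across, 80 mm high; origin under its centre
- reagent: bystander: amber bottle, 66 mm across, 130 mm high; origin under its centre
- meter: bystander: hand-held grey meter lying flat, 70 x 125 x 34 mm; origin under its centre
- marker: bystander: marker pen lying flat, 125 mm long, 12 mm thick; origin under its centre
- calculator: bystander: desk calculator lying flat, 150 x 100 x 18 mm; origin under its centre

How it is judged (in metres and radians):
On the way, in this order (a step that is already met when the one before it is completed fails the run):
1. the slim tube lies in the tray, let go (x of slim_tube_center in the frame of tray_in between -0.078 and 0.078 m and y of slim_tube_center in the frame of tray_in between -0.088 and 0.088 m and z of slim_tube_center in the frame of tray_in between 0 and 0.022 m and linear speed of slim_tube below 0.05 m/s and contact force between the fingers and slim_tube below 0.1 N), for 0.2 s.
2. the wide tube is snapped in under the lips and pressed onto the sprung pad (x of wide_tube_center in the frame of clip_seat between -0.005 and 0.005 m and y of wide_tube_center in the frame of clip_seat between -0.012 and 0.012 m and z of wide_tube_center in the frame of clip_seat between -0.012 and 0 m and angle between the y axis of wide_tube_center and the y axis of clip_seat, either way round below 0.08 rad and value of joint pad above 0.003 m and contact force between the fingers and wide_tube above 1 N), for 0.2 s.
At the end, for the whole second after the job is handed in: Slim tube still and untouched in the tray, middle under 22 mm above its floor. Wide tube under the lips: middle 0 to 12 mm below the seat point, within 5 mm across, 12 mm along, 0.08 rad; fingers on it with over 1 N, pad down over 3 mm. Bystanders moved under 30 mm (all of step 1 and all of step 2); the arm keeps its last pose, push and grip.
It fails at once if a bystander is moved more than 30 mm (distance of any of vial, cap, cup, reagent, meter, marker, calculator from where it was at the start of the episode above 0.03 m).
It fails at once if an upright bystander is tipped (angle between any of vial, cup, reagent's own z axis and vertical above 0.5 rad).
It also fails if it takes over 67 s, if anything falls off the work surface, if the arm or the gripper's body presses on something with over 40 N, if the wrist force passes 120 N, or if a joint passes its speed limit or range.

### The arm

A 6-joint arm with a two-finger parallel gripper is mounted at the origin on the work surface. World frame = base frame: x ahead of the robot, y to its left, z up, the work surface at z = 0. Lengths are in mm, angles in rad, forces in N, time in s.
With the tool pointing down it reaches from about 250 to 800 mm from the base axis. Payload 3.9 kg.
Tool frame: the origin (TCP) lies at the very end of the fingers, on their centre line; the grasp point (between the pads) lies 19 mm behind it; z points along the fingers, y is the direction in which the jaws open and shut (so a half turn about z gives the same grasp; the last joint's range is limited). The gripper opens to 85 mm and grips with 20 to 120 N. Pads are 22 mm wide; open, the fingers measure 114 mm over their backs; the gripper's body (76 mm by 85 mm) begins 54 mm behind the grasp point. The pads swing forward as they close: fully open they stand 13 mm farther back than shut.
Start: joints at [-1.225, 0.26, -0.138, 1.173, 0, 1.571], TCP at [177.943, -493.914, 231.304] pointing down, gripper open.
Joint ranges: [-2.78, 2.78], [-0.83, 1.72], [-1.28, 1.37], [-1.9, 2.12], [-1.57, 1.48], [-3.14, 3.14]. Speed limits (rad/s): [2.57, 2.57, 3.14, 3.14, 3.14, 3.14].

### API

Orientations are given as a rotation vector (axis times angle).
In Python, from cell import env gives the robot as it stands.
- The arm moves only by the tool move_arm, never from a script. Its argument "series" is a list that holds one entry, the list of rows, each a list of 7 numbers: the shift along the world's x, y, z in m, then the turn, a rotation vector about the world's x, y, z in rad, then the closure, from 0 (fully open) to 1 (shut). A call has 1 to 8 rows; each row is the pose to reach, as a shift and turn from the pose commanded when the call began; what a row does not reach only later rows make up. A row lasts 1/10 s, in which the tool goes at most 50 mm and 8.59 degrees, less where a joint would pass 70% of its speed; a pose out of reach is approached as far as the arm can. A call with a gripper value outside its range is refused whole. The fingers move at their own pace and stop on an object; the grip force is fixed at half the most. Time passes only in rows, so rows that repeat a pose let the fingers close. It gives the time, the measured TCP pose, the force and the opening at its end, in the units of the state.
- env.state(): the state, without advancing time (a new reading comes with each control period).
- env.camera(name): name is "side" or "top"; returns a dict with "image" (420x560x3 uint8, blue, green, red), "depth" (420x560 float32, mm along the optical axis (not along the pixel's ray), 0 where there is no reading), "camera_matrix" (3x3 intrinsics, pixels), "k1" (the pictures are not rectified: a ray, as slopes to the right and down, at radius r is drawn at 1 + k1 r^2 times it, then the intrinsics apply), "R" (3x3) and "t" (3): a world point X has camera coordinates R X + t. Camera axes: x right, y down, z forward; pixel columns grow to the right and rows downward; lengths in mm; the calibration is good to about 2 mm. A picture is of the moment at which its call begins.
- env.close_job(): hands the job in, once; it reports no verdict.
Trained networks look in the newest picture that a camera, given by its name, has taken for a name from the list of things; names that differ only in an ending like _2 or _b are one class to them, and where a whole thing is asked for, a point or a joint stands for the part that bears it (a point fixed in the world has none). Each returns a list of dicts, best first, with "confidence" (0 to 1); they miss things now and then, are a little off and sometimes report something else, mostly with a low value. They report only what shows in the picture. A call takes as long as a camera call.
- env.spot_in(camera, query): "box" ([centre column, centre row, width, height] in pixels, round what is visible of it).
- env.pinpoint(camera, query): "position" ([row, column] in pixels: a listed point, or the origin of a listed thing).
The state is a dict: "time": time; "joint_positions": joint angles; "joint_velocities": joint speeds; "tau": joint torques, N m; "tool_pos": TCP position; "eef_rot": TCP orientation; "ft_force": force on the tool from outside, world axes, zero at the start; "wrist_torque": the same for the moment, N m; "gripper_width": finger opening in mm.
Only numpy, scipy, OpenCV 4.12 (cv2) and the standard library are available. Lean on these libraries where they do the work, as an engineer would, in place of code of your own. Each camera call takes 0.05 s, during which the arm holds its last target. There are 200 camera calls.

## Working session

There is one attempt and no reset: what is moved stays moved. The work goes in short steps, Python scripts to look and compute and a tool call to move; the robot and the scene stay as the last step left them, time stands still between calls to the robot, and variables do not carry over. Pictures are saved under pics/ and viewed, about 8 in all and at most 12, crops included, and the job is handed in when it is done.

Besides the shell and the picture viewer there is one more tool, called after "Call:" as name([rows], argument=value, ...), one row to a line, values as JSON. move_arm: Moves the arm, as the interface text tells. Its arguments: {"type":"object","properties":{"series":{"type":"array","items":{"type":"array","items":{"type":"array","items":{"type":"number"}}}}},"required":["series"]}

```bash
mkdir -p pics; cat > h.py <<'E'
from cell import env
import numpy as np, cv2
def cam(n):
    return env.camera(n)
def ray(c,u,v):
    K=c["camera_matrix"];k=c["k1"]
    d=np.array([(u-K[0,2])/K[0,0],(v-K[1,2])/K[1,1]]);p=d.copy()
    for _ in range(20): p=d/(1+k*(p@p))
    return np.array([p[0],p[1],1.])
def world(c,u,v,depth): 
    return c["R"].T@(ray(c,u,v)*depth-c["t"])
def onz(c,u,v,z):
    o=-c["R"].T@c["t"];r=c["R"].T@ray(c,u,v);return o+r*(z-o[2])/r[2]
def dp(c,u,v):
    return world(c,u,v,c["depth"][int(round(v)),int(round(u))])
E
python3 - <<'E'
from h import *
np.set_printoptions(precision=1,suppress=True)
print(env.state())
for n in ("top","side"):
    c=cam(n);cv2.imwrite(f"pics/{n}0.png",c["image"]);print(n,"cam at",-c["R"].T@c["t"])
    for q,z in (("wide_tube_center",45),("slim_tube_center",36),("tube_rest",0),("tray_in",4),("clip_seat",120),("rocker",0),("vial",0),("cap",0),("cup",0),("reagent",0),("meter",0),("marker",0),("calculator",0)):
        print(q,[(np.round(r["position"]),round(r["confidence"],2),onz(c,r["position"][1],r["position"][0],z)) for r in env.pinpoint(n,q)[:2]])
E
```

```text
{'time': 0.0, 'joint_positions': array([-1.2,  0.3, -0.1,  1.2, -0. ,  1.6]), 'joint_velocities': array([-0.,  0., -0., -0., -0.,  0.]), 'tau': array([  0. , -40.6,  25.4,   0. ,  -0. ,   0. ]), 'tool_pos': array([ 177.7, -493.3,  230.5]), 'eef_rot': array([-3.1, -0.5,  0. ]), 'ft_force': array([-0.3, -0.9,  0.2]), 'wrist_torque': array([ 0., -0.,  0.]), 'gripper_width': 85.54922061139432}
top cam at [ 373.4   -2.1 1135.5]
wide_tube_center [(array([213., 297.]), 0.97, array([548.1, -23.9,  45. ]))]
slim_tube_center [(array([255., 291.]), 0.56, array([455.1,  -8.7,  36. ]))]
tube_rest [(array([234., 295.]), 0.94, array([505.7, -19.6,   0. ]))]
tray_in [(array([225., 418.]), 0.76, array([ 518.5, -306.6,    4. ]))]
clip_seat [(array([209., 144.]), 0.68, array([552.9, 304.1, 120. ]))]
rocker [(array([215., 160.]), 0.91, array([559.2, 301.3,   0. ]))]
vial [(array([235., 226.]), 0.46, array([508.5, 141.9,   0. ])), (array([121., 253.]), 0.39, array([785.2,  74.1,   0. ]))]
cap [(array([234., 352.]), 0.65, array([ 502.2, -151.2,    0. ])), (array([212., 140.]), 0.64, array([567.8, 350.5,  
[... 1056 characters left out ...]
[322., 196.]), 0.84, array([564.1, 307.9,   0. ]))]
vial [(array([280., 268.]), 0.6, array([507.4, 137.5,   0. ]))]
cap [(array([214., 328.]), 0.54, array([ 507.6, -157.3,    0. ]))]
cup [(array([223., 186.]), 0.72, array([798.1,  79.4,   0. ])), (array([277., 148.]), 0.35, array([737. , 270.1,   0. ]))]
reagent [(array([188., 235.]), 0.93, array([ 793.4, -125.1,    0. ]))]
meter [(array([340., 314.]), 0.94, array([349.5, 219. ,   0. ]))]
marker [(array([225., 380.]), 0.6, array([ 369.5, -185.5,    0. ])), (array([222., 189.]), 0.58, array([793.7,  73.6,   0. ]))]
calculator [(array([277., 150.]), 0.85, array([731.3, 268.2,   0. ])), (array([278., 193.]), 0.46, array([650.3, 220.9,   0. ]))]
```

```bash
python3 - <<'E'
import cv2
a=cv2.imread("pics/top0.png")[130:330,90:490];cv2.imwrite("pics/top0c.png",cv2.resize(a,None,fx=2,fy=2,interpolation=cv2.INTER_CUBIC))
E
```

```text
(no output)
```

View pics/top0c.png

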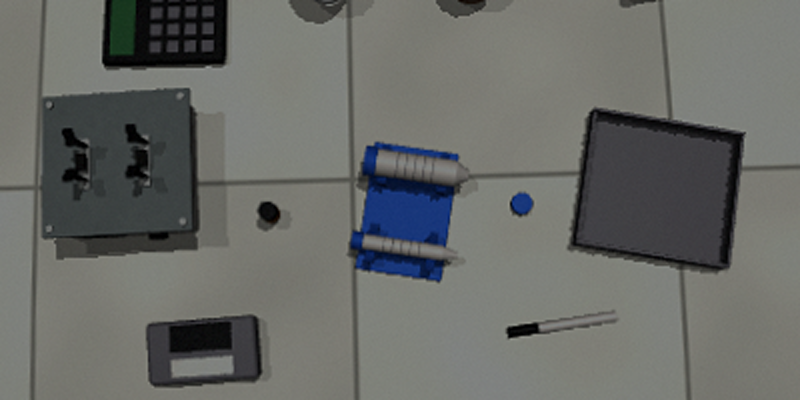

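View pics/side0.png

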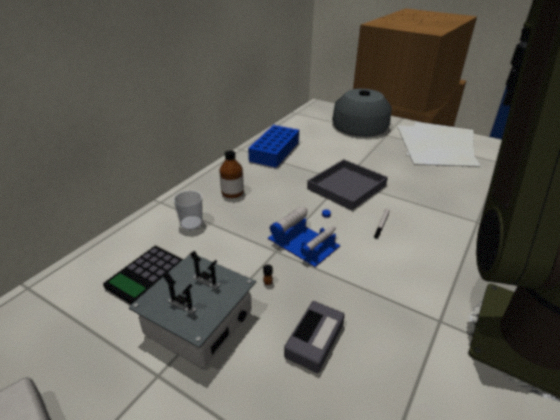

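The top picture shows the rest at the middle, with the wide tube at crop (415,165), the slim tube at (405,247), and their caps toward +y. The tray is at right (660,190), the rocker at left (118,163) and the vial beside it at (268,212). The side view agrees. Next I'll measure with depth.

```bash
cat >> h.py <<'E'
def cloud(c):
    K=c["camera_matrix"];v,u=np.mgrid[0:420,0:560]
    D=np.array([c["k1"],0,0,0,0])
    p=cv2.undistortPoints(np.stack([u,v],-1).reshape(-1,1,2).astype(np.float64),K,D).reshape(420,560,2)
    d=c["depth"].astype(float);P=np.dstack([p*d[...,None],d]);W=(P-c["t"])@c["R"]
    W[d==0]=np.nan
    return W
def sel(W,x,y,r,z0,z1):
    return W[(np.hypot(W[...,0]-x,W[...,1]-y)<r)&(W[...,2]>z0)&(W[...,2]<z1)]
def rect(P):
    (a,b),(w,h),an=cv2.minAreaRect(P[:,:2].astype(np.float32));return f"n={len(P)} c=({a:.1f},{b:.1f}) wh=({w:.1f},{h:.1f}) ang={an:.1f} z={np.median(P[:,2]):.1f}"
def axis(P):
    m=P.mean(0);w,V=np.linalg.eigh(np.cov((P-m).T));d=V[:,2]*np.sign(V[1,2]);return m.round(1),d.round(3),((P-m)@d).min().round(),((P-m)@d).max().round()
E
python3 - <<'E'
from h import *
for n in ("top","side"):
    c=cam(n);W=cloud(c)
    print(n,"table z",np.nanmedian(sel(W,400,50,80,-20,20)[:,2]))
    print("wide",axis(sel(W,548,-24,80,50,75)));
    P=sel(W,456,-12,75,30,55);P=P[P[:,0]<490];print("slim",axis(P[P[:,2]>38]))
    print("tray",rect(sel(W,518,-315,140,15,45)),"rest>3",rect(sel(W,505,-20,100,4,80)))
    print("plat",rect(sel(W,558,303,135,75,92)))
    P=sel(W,558,303,80,110,165)
    print("clips",rect(P))
    for y in (0,1):
        m=P[:,1].mean();Q=P[(P[:,1]>m)==y];print(Q.mean(0).round(1),Q.min(0).round(),Q.max(0).round(),len(Q))
    for nm,(x,y,z) in dict(vial=(508,139,15),cap=(505,-154,5),cup=(790,77,30),reagent=(793,-115,60)).items():
        Q=sel(W,x,y,50,z,140);print(nm,Q.mean(0).round() if len(Q) else None,len(Q))
E
```

```text
top table z -0.032465541929859267
wide (array([545.9, -21.4,  57.4]), array([0.173, 0.985, 0.02 ]), np.float64(-62.0), np.float64(55.0))
slim (array([458.3,  -5.1,  42.5]), array([0.171, 0.985, 0.016]), np.float64(-64.0), np.float64(55.0))
tray n=809 c=(519.5,-306.6) wh=(181.6,162.1) ang=78.9 z=27.9 rest>3 n=2582 c=(505.7,-11.1) wh=(179.1,179.5) ang=1.9 z=10.2
plat n=4953 c=(556.7,306.7) wh=(161.1,171.2) ang=2.1 z=84.8
clips n=204 c=(555.5,306.0) wh=(57.5,80.5) ang=1.7 z=140.1
[557.5 272.8 138.3] [528. 265. 112.] [585. 281. 151.] 106
[556.1 339.9 138.2] [527. 334. 111.] [583. 347. 151.] 98
vial [502. 143.  42.] 85
cap [ 506. -147.   11.] 94
cup [790.  75.  60.] 516
reagent [774. -98.  99.] 679
side table z 1.0942530281039935
wide (array([544. , -12.5,  59. ]), array([0.194, 0.981, 0.   ]), np.float64(-67.0), np.float64(48.0))
slim (array([458.,  -0.,  44.]), array([0.168, 0.986, 0.009]), np.float64(-68.0), np.float64(52.0))
tray n=916 c=(518.8,-307.0) wh=(188.4,162.1) ang=78.4 z=25.4 rest>3 n=2404 c=(497.4,-14.4) wh=(198.0,175.8) ang=57.1 z=13.9
plat n=5599 c=(555.6,308.3) wh=(162.1,171.9) ang=1.6 z=86.0
clips n=437 c=(555.7,308.6) wh=(57.1,82.5) ang=2.1 z=134.2
[558.4 275.6 133. ] [529. 268. 110.] [585. 282. 149.] 201
[556.6 343.4 133.1] [526. 335. 110.] [583. 350. 151.] 236
vial [501. 148.  36.] 160
cap [ 508. -147.   11.] 82
cup [783.  77.  62.] 784
reagent [774. -88.  96.] 502
```

```bash
python3 - <<'E'
from h import *
from scipy.spatial.transform import Rotation as R
s=env.state();print(s["time"],s["eef_rot"],s["joint_positions"],s["tool_pos"]);M=R.from_rotvec(s["eef_rot"]).as_matrix();print(M.round(3));a=M[:,1]
print("jaw angle",np.arctan2(a[1],a[0]))
E
```

```text
1.5 [-3.09467367e+00 -5.40470423e-01 -2.57002459e-05] [-1.22498761e+00  2.60028602e-01 -1.38114572e-01  1.17272732e+00
  2.95630843e-05  1.57080194e+00] [ 177.95190372 -493.89055236  231.28377257]
[[ 0.941  0.339  0.   ]
 [ 0.339 -0.941  0.   ]
 [ 0.    -0.    -1.   ]]
jaw angle -1.2249932213174621
```

Call:
move_arm([
  [[0.022, 0.04, 0, 0, 0, 0.13, 0.3], [0.045, 0.08, 0, 0, 0, 0.26, 0.3], [0.068, 0.12, 0, 0, 0, 0.39, 0.3], [0.091, 0.16, 0, 0, 0, 0.52, 0.3], [0.114, 0.2, 0, 0, 0, 0.65, 0.3], [0.137, 0.24, 0, 0, 0, 0.78, 0.3], [0.16, 0.28, 0, 0, 0, 0.91, 0.3], [0.183, 0.32, 0, 0, 0, 1.052, 0.3]],
])

```text
time: 2.3
tool_pos: [361.6, -172.3, 231.6]
eef_rot: [2.399, 2.027, 0.001]
ft_force: [1.0, -0.8, 0.3]
gripper_width: 59.6
```

Call:
move_arm([
  [[0.024, 0.042, 0, 0, 0, 0, 0.3], [0.048, 0.084, 0, 0, 0, 0, 0.3], [0.072, 0.126, 0, 0, 0, 0, 0.3], [0.097, 0.167, 0, 0, 0, 0, 0.3], [0.097, 0.167, -0.04, 0, 0, 0, 0.3], [0.097, 0.167, -0.08, 0, 0, 0, 0.3], [0.097, 0.167, -0.12, 0, 0, 0, 0.3], [0.097, 0.167, -0.12, 0, 0, 0, 0.3]],
])

```text
time: 3.1
tool_pos: [453.0, -6.5, 107.0]
eef_rot: [-2.399, -2.017, 0.013]
ft_force: [-2.1, -1.0, 0.3]
gripper_width: 60.3
```

```bash
python3 - <<'E'
from h import *
c=cam("side");s=env.state();print(s["tool_pos"],s["eef_rot"],s["gripper_width"])
cv2.imwrite("pics/s1.png",cv2.resize(c["image"][130:290,220:420],None,fx=4,fy=4,interpolation=cv2.INTER_CUBIC)[:600])
E
```

```text
[455.252212    -6.77085359 109.61669417] [-2.40164736 -2.01884032  0.00746223] 59.746966409723385
```

View pics/s1.png

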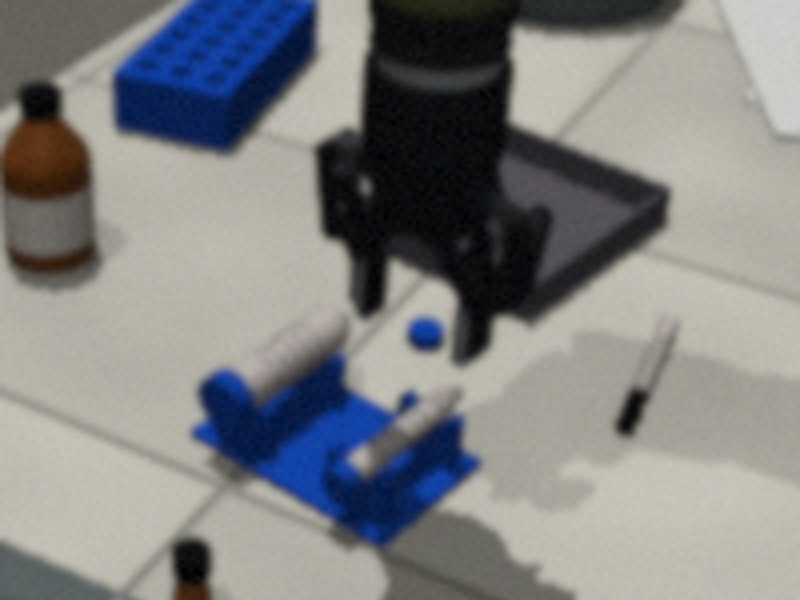

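The side view shows the gripper hovering over the slim tube (crop 405,430) with the fingers straddling its slot. Descending now.

Call:
move_arm([
  [[0, 0, -0.03, 0, 0, 0, 0.3], [0, 0, -0.06, 0, 0, 0, 0.3], [0, 0, -0.094, 0, 0, 0, 0.3], [0, 0, -0.094, 0, 0, 0, 0.3], [0, 0, -0.094, 0, 0, 0, 0.3], [0, 0, -0.094, 0, 0, 0, 0.3], [0, 0, -0.094, 0, 0, 0, 0.6], [0, 0, -0.094, 0, 0, 0, 0.8]],
])

```text
time: 3.95
tool_pos: [459.2, -6.9, 18.7]
eef_rot: [2.404, 2.02, 0.003]
ft_force: [-0.5, -0.4, -1.0]
gripper_width: 31.6
```

Call:
move_arm([
  [[0, 0, 0, 0, 0, 0, 1], [0, 0, 0, 0, 0, 0, 1], [0, 0, 0, 0, 0, 0, 1], [0, 0, 0, 0, 0, 0, 1], [0, 0, 0, 0, 0, 0, 1], [0, 0, 0, 0, 0, 0, 1]],
])

```text
time: 4.55
tool_pos: [459.8, -7.1, 18.4]
eef_rot: [2.403, 2.019, 0.004]
ft_force: [1.6, -0.2, 6.9]
gripper_width: 15.1
```

Call:
move_arm([
  [[0, 0, 0.03, 0, 0, 0, 1], [0, 0, 0.07, 0, 0, 0, 1], [0, 0, 0.1, 0, 0, 0, 1], [0.01, -0.048, 0.1, 0, 0, 0, 1], [0.02, -0.096, 0.1, 0, 0, 0, 1], [0.03, -0.144, 0.1, 0, 0, 0, 1], [0.04, -0.192, 0.1, 0, 0, 0, 1], [0.05, -0.24, 0.1, 0, 0, -0.02, 1]],
])

```text
time: 5.35
tool_pos: [507.4, -248.4, 117.0]
eef_rot: [-2.425, -1.996, 0.0]
ft_force: [0.9, 0.4, -0.5]
gripper_width: 15.1
```

Call:
move_arm([
  [[0.006, -0.03, 0, 0, 0, 0, 1], [0.012, -0.06, 0, 0, 0, 0, 1], [0.012, -0.06, -0.03, 0, 0, 0, 1], [0.012, -0.06, -0.06, 0, 0, 0, 1], [0.012, -0.06, -0.07, 0, 0, 0, 1], [0.012, -0.06, -0.07, 0, 0, 0, 1], [0.012, -0.06, -0.07, 0, 0, 0, 1]],
])

```text
time: 6.05
tool_pos: [520.3, -306.8, 47.9]
eef_rot: [2.424, 1.997, 0.0]
ft_force: [0.1, -0.3, 0.3]
gripper_width: 15.4
```

```bash
python3 - <<'E'
from h import *
c=cam("side");s=env.state();print(s["tool_pos"],s["eef_rot"],s["gripper_width"])
a=c["image"][100:260,250:450];b=cam("top")["image"][150:310,340:500]
cv2.imwrite("pics/s2.png",cv2.resize(np.hstack([a,b]),None,fx=2.2,fy=2.2,interpolation=cv2.INTER_CUBIC))
E
```

```text
[ 520.87493533 -307.12327315   48.62007683] [2.42325413e+00 1.99649654e+00 1.08806910e-03] 14.996281771334454
```

View pics/s2.png

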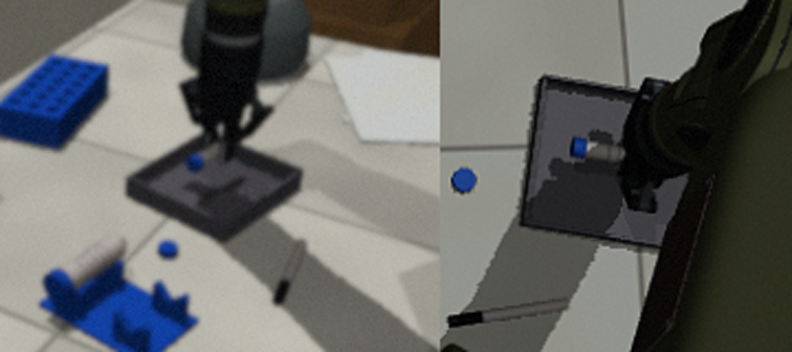

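The slim tube is held level over the tray, with its cap at right-panel (580,148), and clear of the walls. Lowering and releasing.

Call:
move_arm([
  [[0, 0, -0.02, 0, 0, 0, 1], [0, 0, -0.034, 0, 0, 0, 1], [0, 0, -0.039, 0, 0, 0, 1], [0, 0, -0.039, 0, 0, 0, 1], [0, 0, -0.039, 0, 0, 0, 1], [0, 0, -0.039, 0, 0, 0, 0.6], [0, 0, -0.039, 0, 0, 0, 0.5], [0, 0, -0.039, 0, 0, 0, 0.5]],
])

```text
time: 6.95
tool_pos: [520.3, -307.1, 8.9]
eef_rot: [2.424, 1.996, 0.001]
ft_force: [-0.1, -0.5, -0.2]
gripper_width: 42.8
```

Call:
move_arm([
  [[0, 0, 0, 0, 0, 0, 0.5], [0, 0, 0, 0, 0, 0, 0.5], [0, 0, 0.02, 0, 0, 0, 0.4], [0, 0, 0.06, 0, 0, 0, 0.3], [0, 0, 0.1, 0, 0, 0, 0.3], [0, 0, 0.14, 0, 0, 0, 0.3], [0, 0.04, 0.15, 0, 0, 0, 0.3], [0, 0.08, 0.15, 0, 0, 0, 0.3]],
])

```text
time: 7.75
tool_pos: [522.0, -227.8, 161.3]
eef_rot: [2.423, 1.99, 0.005]
ft_force: [0.3, 0.4, -0.4]
gripper_width: 59.3
```

Call:
move_arm([
  [[0.006, 0.045, 0, 0, 0, 0, 0.2], [0.012, 0.09, 0, 0, 0, 0, 0.2], [0.018, 0.135, 0, 0, 0, 0, 0.2], [0.022, 0.17, 0, 0, 0, 0.02, 0.2], [0.0255, 0.203, 0, 0, 0, 0.02, 0.2], [0.0255, 0.203, 0, 0, 0, 0.02, 0.2], [0.0255, 0.203, 0, 0, 0, 0.02, 0.2], [0.0255, 0.203, 0, 0, 0, 0.02, 0.2]],
])

```text
time: 8.55
tool_pos: [545.3, -24.6, 158.3]
eef_rot: [2.406, 2.02, -0.001]
ft_force: [0.6, -0.1, 0.4]
gripper_width: 68.4
```

```bash
python3 - <<'E'
from h import *
c=cam("side");s=env.state();print(s["tool_pos"],s["eef_rot"],s["gripper_width"])
W=cloud(c)
P=sel(W,519,-307,68,9,40);print("slim in tray",axis(P))
P=sel(W,545,-22,80,50,72);print("wide",axis(P))
a=c["image"][100:280,220:440]
cv2.imwrite("pics/s3.png",cv2.resize(a,None,fx=3,fy=3,interpolation=cv2.INTER_CUBIC))
E
```

```text
[545.28756005 -24.90378571 158.25163632] [ 2.40633379e+00  2.01954747e+00 -5.98313670e-04] 67.5023521132664
slim in tray (array([ 520.4, -299.9,   18.8]), array([0.184, 0.982, 0.038]), np.float64(-73.0), np.float64(54.0))
wide (array([544.1, -12.6,  58.9]), array([0.19 , 0.982, 0.002]), np.float64(-71.0), np.float64(49.0))
```

View pics/s3.png

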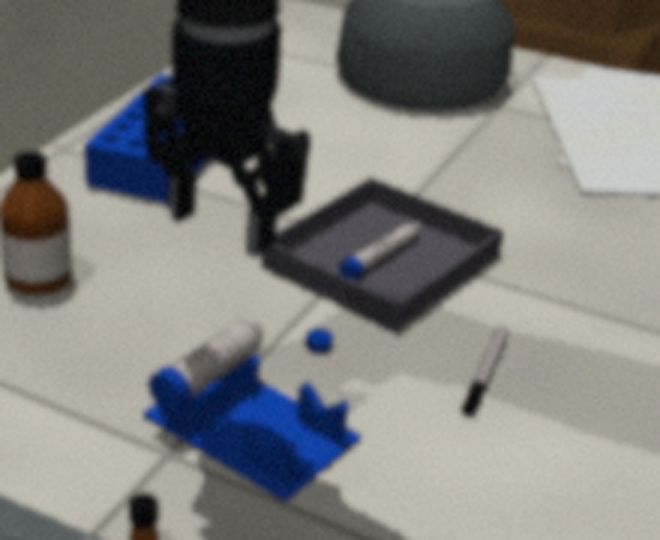

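The slim tube rests alone on the tray floor (crop 380,250), and the gripper is over the wide tube. Now grasping the wide one.

Call:
move_arm([
  [[0, 0, -0.045, 0, 0, 0, 0.2], [0, 0, -0.09, 0, 0, 0, 0.2], [0, 0, -0.12, 0, 0, 0, 0.2], [0, 0, -0.132, 0, 0, 0, 0.2], [0, 0, -0.132, 0, 0, 0, 0.2], [0, 0, -0.132, 0, 0, 0, 0.2], [0, 0, -0.132, 0, 0, 0, 0.5], [0, 0, -0.132, 0, 0, 0, 0.7]],
])

```text
time: 9.4
tool_pos: [547.0, -24.1, 28.0]
eef_rot: [2.403, 2.02, 0.004]
ft_force: [-0.2, -0.5, 1.4]
gripper_width: 40.1
```

Call:
move_arm([
  [[0, 0, 0, 0, 0, 0, 1], [0, 0, 0, 0, 0, 0, 1], [0, 0, 0, 0, 0, 0, 1], [0, 0, 0, 0, 0, 0, 1], [0, 0, 0, 0, 0, 0, 1], [0, 0, 0, 0, 0, 0, 1]],
])

```text
time: 10.0
tool_pos: [548.2, -24.2, 28.2]
eef_rot: [2.402, 2.018, 0.006]
ft_force: [3.0, -0.5, 6.3]
gripper_width: 28.3
```

Call:
move_arm([
  [[0, 0, 0.03, 0, 0, 0, 1], [0, 0, 0.07, 0, 0, 0, 1], [0, 0, 0.11, 0, 0, 0, 1], [0, 0.03, 0.146, 0, 0, 0.04, 1], [0, 0.07, 0.146, 0, 0, 0.08, 1], [0, 0.11, 0.146, 0, 0, 0.12, 1], [0, 0.15, 0.146, 0, 0, 0.16, 1], [0, 0.19, 0.146, 0, 0, 0.204, 1]],
])

```text
time: 10.8
tool_pos: [544.5, 167.5, 172.3]
eef_rot: [-2.184, -2.257, 0.001]
ft_force: [0.3, -0.4, -0.1]
gripper_width: 27.8
```

Call:
move_arm([
  [[0.002, 0.04, 0, 0, 0, 0, 1], [0.005, 0.08, 0, 0, 0, 0, 1], [0.008, 0.115, 0, 0, 0, 0, 1], [0.011, 0.14, 0, 0, 0, 0, 1], [0.011, 0.14, 0, 0, 0, 0, 1], [0.011, 0.14, 0, 0, 0, 0, 1], [0.011, 0.14, 0, 0, 0, 0, 1], [0.011, 0.14, 0, 0, 0, 0, 1]],
])

```text
time: 11.6
tool_pos: [556.2, 304.8, 172.3]
eef_rot: [-2.188, -2.254, 0.001]
ft_force: [0.6, 0.5, -1.4]
gripper_width: 28.2
```

```bash
python3 - <<'E'
from h import *
c=cam("side");s=env.state();print(s["tool_pos"],s["eef_rot"],s["gripper_width"],s["ft_force"])
W=cloud(c);m=(W[...,2]>172)&(W[...,2]<206)&(np.abs(W[...,0]-558)<24)&(np.abs(W[...,1]-307)<75)
P=W[m];print("tube side",axis(P),P.min(0),P.max(0))
t=cam("top");Wt=cloud(t);Q=Wt[(Wt[...,2]>170)&(Wt[...,2]<212)&(np.abs(Wt[...,0]-556)<24)&(np.abs(Wt[...,1]-307)<70)];
print(len(Q),axis(Q),Q.min(0),Q.max(0))
a=c["image"][180:380,100:300];b=t["image"][130:330,70:270]
cv2.imwrite("pics/s4.png",cv2.resize(np.hstack([a,b]),None,fx=2,fy=2,interpolation=cv2.INTER_CUBIC))
E
```

```text
[556.34932904 304.88644196 172.41393317] [-2.18831161e+00 -2.25403248e+00  7.17268567e-04] 28.076090603914878 [ 0.1966315   0.10783881 -0.3403488 ]
tube side (array([549.6, 337.3, 196.7]), array([-0.091,  0.986, -0.138]), np.float64(-75.0), np.float64(29.0)) [534.05692506 263.30050557 172.85988452] [581.8649446  364.58726105 205.97843841]
459 (array([553.8, 276.6, 199.1]), array([-0.075,  0.997,  0.023]), np.float64(-33.0), np.float64(85.0)) [532.76749066 243.88125256 174.22543923] [579.83815283 361.01542468 210.74977423]
```

View pics/s4.png

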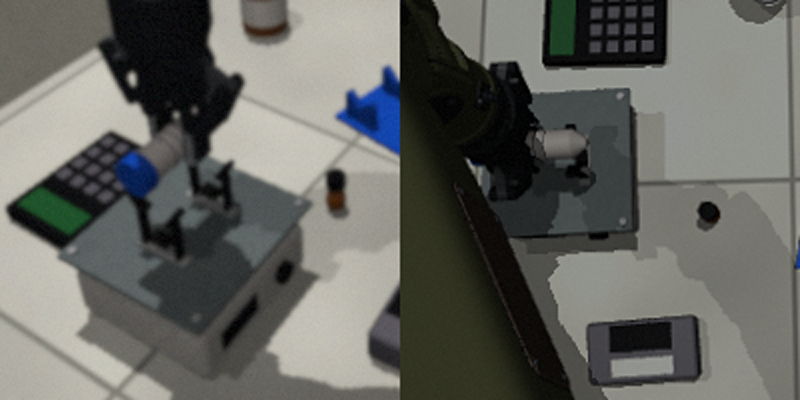

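```bash
python3 - <<'E'
from h import *
from scipy.optimize import least_squares
for n in ("side","top"):
    c=cam(n);W=cloud(c);m=(W[...,2]>172)&(W[...,2]<206)&(np.abs(W[...,0]-556)<24)&(np.abs(W[...,1]-307)<75);P=W[m]
    print(n,"y range",np.percentile(P[:,1],[0,1,99,100]).round(1))
    for nm,lo,hi,r in (("body-",261,286,15),("body+",322,347,15),("cap",351,361,17.5)):
        Q=P[(P[:,1]>lo)&(P[:,1]<hi)]
        if len(Q)<25: continue
        ym=Q[:,1].mean()
        f=lambda p:np.hypot(Q[:,0]-p[0]+.031*(Q[:,1]-ym),Q[:,2]-p[1])-r
        s=least_squares(f,[556,191],loss="soft_l1",f_scale=1)
        print(nm,len(Q),"y",ym.round(1),"x,z",s.x.round(1),"res",np.median(abs(f(s.x))).round(2))
E
```

```text
side y range [278.9 296.7 364.4 364.7]
body+ 247 y 334.5 x,z [554.7 190. ] res 0.52
cap 95 y 355.8 x,z [554.3 189.8] res 0.58
top y range [244.6 245.  356.4 362.2]
body- 184 y 273.5 x,z [556.1 188.8] res 0.7
```

The wide tube is held level over the clips, with its cap at left-panel (138,175), and within about 1 mm in x and 2 mm in y of the clip centre. Correcting by +1 and +1.5 mm and descending.

Call:
move_arm([
  [[0.001, 0.0015, -0.01, 0, 0, 0, 1], [0.001, 0.0015, -0.025, 0, 0, 0, 1], [0.001, 0.0015, -0.035, 0, 0, 0, 1], [0.001, 0.0015, -0.043, 0, 0, 0, 1], [0.001, 0.0015, -0.043, 0, 0, 0, 1], [0.001, 0.0015, -0.043, 0, 0, 0, 1], [0.001, 0.0015, -0.043, 0, 0, 0, 1]],
])

```text
time: 12.5
tool_pos: [557.9, 307.9, 129.9]
eef_rot: [2.187, 2.255, 0.002]
ft_force: [0.3, -0.4, -1.2]
gripper_width: 28.0
```

Call:
move_arm([
  [[0, 0, -0.003, 0, 0, 0, 1], [0, 0, -0.006, 0, 0, 0, 1], [0, 0, -0.009, 0, 0, 0, 1], [0, 0, -0.009, 0, 0, 0, 1], [0, 0, -0.009, 0, 0, 0, 1]],
])

```text
time: 13.0
tool_pos: [557.2, 308.0, 121.2]
eef_rot: [-2.186, -2.256, -0.001]
ft_force: [-2.6, -0.8, 5.2]
gripper_width: 28.1
```

Call:
move_arm([
  [[-0.001, 0, -0.002, 0, 0, 0, 1], [-0.001, 0, -0.004, 0, 0, 0, 1], [-0.001, 0, -0.006, 0, 0, 0, 1], [-0.001, 0, -0.006, 0, 0, 0, 1]],
])

```text
time: 13.4
tool_pos: [557.3, 308.7, 117.3]
eef_rot: [2.186, 2.256, 0.007]
ft_force: [-4.9, 0.1, 13.7]
gripper_width: 28.7
```

Call:
move_arm([
  [[0, 0, -0.002, 0, 0, 0, 1], [0, 0, -0.004, 0, 0, 0, 1], [0, 0, -0.006, 0, 0, 0, 1], [0, 0, -0.006, 0, 0, 0, 1]],
])

```text
time: 13.8
tool_pos: [557.0, 308.4, 109.2]
eef_rot: [-2.186, -2.256, -0.004]
ft_force: [-0.4, 1.8, 2.2]
gripper_width: 28.4
```

Call:
move_arm([
  [[0, 0, -0.002, 0, 0, 0, 1], [0, 0, -0.004, 0, 0, 0, 1], [0, 0, -0.006, 0, 0, 0, 1], [0, 0, -0.006, 0, 0, 0, 1], [0, 0, -0.006, 0, 0, 0, 1]],
])

```text
time: 14.3
tool_pos: [556.3, 307.2, 102.0]
eef_rot: [2.187, 2.255, -0.001]
ft_force: [0.8, -1.1, 0.4]
gripper_width: 28.0
```

Snap seen: 13.7 N dropped to about 0. Pressing onto the pad.

Call:
move_arm([
  [[0, 0, -0.001, 0, 0, 0, 1], [0, 0, -0.002, 0, 0, 0, 1], [0, 0, -0.003, 0, 0, 0, 1], [0, 0, -0.003, 0, 0, 0, 1], [0, 0, -0.003, 0, 0, 0, 1]],
])

```text
time: 14.8
tool_pos: [556.3, 307.3, 99.5]
eef_rot: [2.187, 2.255, -0.001]
ft_force: [-1.2, -1.9, 3.0]
gripper_width: 28.2
```

Call:
move_arm([
  [[0, 0, -0.001, 0, 0, 0, 1], [0, 0, -0.002, 0, 0, 0, 1], [0, 0, -0.003, 0, 0, 0, 1], [0, 0, -0.003, 0, 0, 0, 1], [0, 0, -0.003, 0, 0, 0, 1]],
])

```text
time: 15.3
tool_pos: [556.5, 307.4, 97.0]
eef_rot: [2.187, 2.255, 0.0]
ft_force: [-1.0, -4.1, 6.9]
gripper_width: 28.4
```

Call:
move_arm([
  [[0, 0, -0.001, 0, 0, 0, 1], [0, 0, -0.001, 0, 0, 0, 1], [0, 0, -0.001, 0, 0, 0, 1], [0, 0, -0.001, 0, 0, 0, 1]],
])

```text
time: 15.7
tool_pos: [556.5, 307.5, 96.9]
eef_rot: [2.186, 2.255, 0.001]
ft_force: [-3.0, -4.3, 11.3]
gripper_width: 28.1
```

```bash
python3 - <<'E'
from h import *
from scipy.optimize import least_squares
F=[]
for n in ("top","side"):
    c=cam(n);s=env.state();F.append(s["ft_force"])
    W=cloud(c);m=(W[...,2]>106)&(W[...,2]<136)&(np.abs(W[...,0]-556)<24)&(np.abs(W[...,1]-307)<75);P=W[m]
    print(n,"y range",np.percentile(P[:,1],[0,1,99,100]).round(1))
    for nm,lo,hi,r in (("body-",280,290,15),("tip-body",262,267,15),("body+",322,334,15),("cap",352,362,17.5)):
        Q=P[(P[:,1]>lo)&(P[:,1]<hi)]
        if len(Q)<15: continue
        ym=Q[:,1].mean();f=lambda p:np.hypot(Q[:,0]-p[0]+.031*(Q[:,1]-ym),Q[:,2]-p[1])-r
        q=least_squares(f,[556,115],loss="soft_l1",f_scale=1)
        print(nm,len(Q),"y",ym.round(1),"x,z",q.x.round(1),"res",np.median(abs(f(q.x))).round(2))
    if n=="top":
        for nm,(x,y,z) in dict(vial=(508,139,15),cap=(505,-154,5),cup=(790,77,30),reagent=(793,-115,60)).items():
            Q=sel(W,x,y,50,z,140);print(nm,Q.mean(0).round() if len(Q) else None)
    Q=sel(W,519,-307,68,9,40);print("slim",axis(Q))
print(s["time"],s["tool_pos"],np.array(F))
a=c["image"][140:380,100:400]
cv2.imwrite("pics/s5.png",cv2.resize(a,None,fx=2.5,fy=2.5,interpolation=cv2.INTER_CUBIC))
E
```

```text
top y range [246.3 247.3 309.6 361.4]
body- 59 y 285.2 x,z [555.3 113.3] res 0.95
tip-body 34 y 264.5 x,z [555.9 113.6] res 0.86
vial [502. 143.  41.]
cap [ 506. -148.   11.]
cup [791.  75.  60.]
reagent [774. -98.  99.]
slim (array([ 519.6, -303.3,   19.2]), array([0.178, 0.984, 0.027]), np.float64(-66.0), np.float64(54.0))
side y range [270.1 296.7 366.4 367.1]
body+ 72 y 327.5 x,z [554.5 114.7] res 0.5
cap 106 y 357.0 x,z [555.6 114.4] res 0.52
slim (array([ 517. , -298.2,   19.5]), array([0.229, 0.973, 0.031]), np.float64(-72.0), np.float64(51.0))
15.8 [556.4877706  307.46341004  96.91772527] [[-2.75333147 -3.90431175 11.59545942]
 [-2.74073876 -4.39689589 11.29965327]]
```

View pics/s5.png

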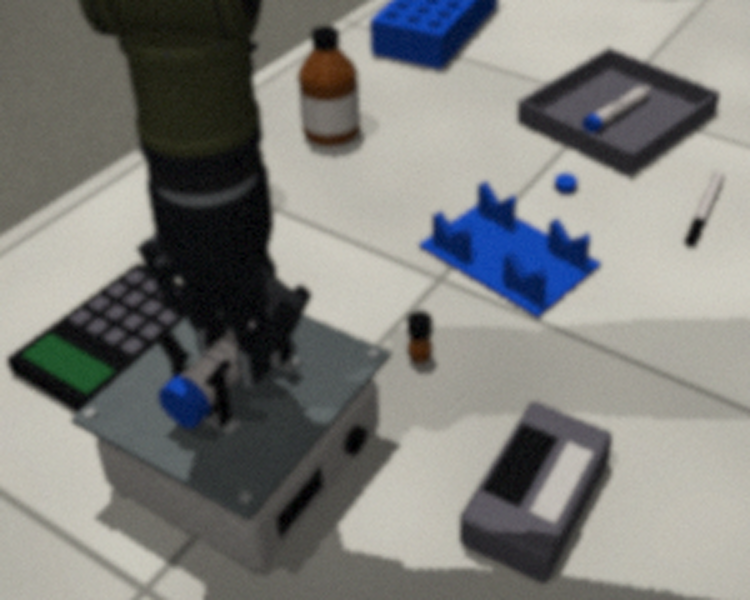

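The tube sits between the jaws (crop 215,380) with its axis about 6 mm below the seat. The force jumped to 11 N over 0.1 mm, so the pad is at its stop. The slim tube is in the tray and the bystanders haven't moved.

```bash
python3 -c "
from cell import env
print(env.close_job())"
```

```text
the job is handed in; nothing more can be done
None
```

I put the slim tube in the grey tray and let go of it. I then pressed the wide tube down into the clip until it snapped in, and handed the job in at about 16 s still gripping it and pressing down. No verdict is reported.

- **Snap:** the push rose to about 14 N and then dropped away to near zero. The 14 N is a little above the stated 7 to 12 N.
- **Wide tube:** both cameras put its axis at about 114 mm, roughly 6 mm below the seat. It is within about 1 mm across and 3 mm along the clip. The steady push is about 11 N; its last rise, from 7 N, came with only 0.1 mm of travel, so I take the pad to be at its stop.
- **Slim tube:** it is lying still on the tray floor with the gripper clear of it.
- **Bystanders:** the vial, loose cap, cup and reagent bottle re-measured within about 1 mm of their start. I checked the meter, marker and calculator only by eye in the last picture, where they looked unmoved.

No check failed. The two cameras differed by 1 to 2 mm on the tube's position, which is within the stated calibration error. Small sideways forces of about 3 to 4 N remain at the wrist.

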